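Clear the bottle off the plate reader's carrier and shut it

ROBOT

A 6-joint arm with a two-finger parallel gripper is mounted at the origin on the work surface. World frame = base frame: x ahead of the robot, y to its left, z up, the work surface at z = 0. Lengths are in mm, angles in rad, forces in N, time in s.
With the tool pointing down it reaches from about 275 to 825 mm from the base axis. Payload 4.9 kg.
Tool frame: the origin (TCP) lies at the very end of the fingers, on their centre line; the grasp point (between the pads) lies 19 mm behind it; z points along the fingers, y is the direction in which the jaws open and shut (so a half turn about z gives the same grasp; the last joint's range is limited). The gripper opens to 85 mm and grips with 20 to 120 N. Pads are 22 mm wide; open, the fingers measure 114 mm over their backs; the gripper's body (76 mm by 85 mm) begins 54 mm behind the grasp point. The pads swing forward as they close: fully open they stand 13 mm farther back than shut.
Start: joints at [-0.134, 0.326, -0.193, 1.052, 0, 1.437], TCP at [550.017, 0.009, 231.281] pointing down, gripper open.
Joint ranges: [-2.65, 2.65], [-0.97, 1.79], [-1.3, 1.35], [-1.93, 2.1], [-1.47, 1.37], [-3.14, 3.14]. Speed limits (rad/s): [2.57, 2.57, 3.14, 3.14, 3.14, 3.14].

INTERFACE

Orientations are given as [roll, pitch, yaw] about the fixed x, y, z axes, in that order (R = Rz(yaw) Ry(pitch) Rx(roll)).
In Python, from bench import bot, solve_ik, imaging gives the robot as it stands. Calls block until the motion is done:
- bot.move_ptp(position, orientation): joint-space move of the TCP to a pose.
- bot.movel(position, rot=None, max_speed=150, threshold=None): straight line of the TCP; rot=None keeps the orientation; max_speed is the mean speed in mm/s. With threshold (N) it stops when the force on the tool has changed by that much, and returns True; else False.
- bot.move_j(angles): joint-space move.
- bot.grip(opening, effort=None): opening from 0.0 (shut) to 1.0 (fully open); effort is the grip in N (None keeps the last); returns when the fingers have stopped.
- bot.dwell(seconds).
- solve_ik(position, orientation): joint angles nearest the present ones, or None.
- bot.get_state(): the state.
- imaging.capture(name): name is "scene" or "side" or "wrist"; returns the picture (384x512x3 uint8, blue, green, red); there is no depth.
- imaging.camera_model(name): a dict with "K" (3x3 intrinsics, pixels), "position" and "rotation" of the camera in the world. Camera axes: x right, y up, looking along -z (the intrinsics and any distortion apply to the point x, -y, -z); pixel columns grow to the right and rows downward; lengths in mm; the calibration is good to about 2 mm. A picture is of the moment at which its call begins: read the wrist's pose just before it. camera_model takes no time and is no camera call; for the wrist camera it gives the pose at the moment of the call.
A pose or a line that the arm cannot do raises bot.IKError and nothing moves.
- bot.sign_off(): hands the job in, once; it reports no verdict.
The state is a dict: "t": time; "qpos": joint angles; "joint_velocities": joint speeds; "effort": joint torques, N m; "tcp_pos": TCP position; "orientation": TCP orientation; "contact_force": force on the tool from outside, world axes, zero at the start; "wrist_torque": the same for the moment, N m; "opening": opening from 0.0 (shut) to 1.0 (fully open).
Only numpy, scipy, OpenCV 4.12 (cv2) and the standard library are available. Lean on these libraries where they do the work, as an engineer would, in place of code of your own. Each camera call takes 0.05 s, during which the arm holds its last target.

TASK

Somebody left a capped bottle standing on the plate reader's open carrier, next to the microplate, and it will not pass under the housing. First take that bottle off and stand it upright in the grey spill tray that holds the jar, setting it down rather than dropping it; then push the carrier fully home with the microplate still lying in it. Leave the jar, the other bottle and the tip box where they are.

Things in the scene. Friction and masses are not known exactly. Their poses are not given: they have to be found in the camera images.
- plate_reader: Low white bench instrument, fixed, 340 wide, 400 deep; origin at the middle of the lower front edge on the bench. Its x axis points into the housing (the carrier closes along +x and comes out along -x), y along the front, z up. The front 90 mm of the housing is 102 high, behind that it is 192 high. The slot for the carrier ends 76 above the bench.
- carrier (a joint): Slide of the carrier (a flat drawer with an aluminium floor 40 above the bench): 0 fully home, 0.16 m fully out; it starts about 0.15 out. It slides stiffly and stays where it is left: friction about 2 N plus 8 N per m/s, hard stop at 0.
- carrier_handle (a point): Middle of the carrier's steel bar handle, which moves with it: bar 100 long along the reader's y, about 10 thick, 55 above the bench, its centre line 35 in front of the carrier's white front panel (panel 256 wide, 8 thick, from 26 to 76 above the bench). With the carrier home it stands 43 in front of the housing.
- carrier_floor (a point): Middle of the carrier's floor, on its upper face 40 above the bench; axes as the reader's, moves with the carrier. A 3 high, 6 wide rib along the middle and around the edge makes two equal nests, 144 along x and 104 along y, centred 55 either side of this point along y; one holds the microplate, the other the bottle.
- microplate: White lidless microplate with small round wells, 128 x 86 x 14.4, 60 g, lying loose in one nest, long side along the reader's x; origin at the centre of its underside.
- bottle: The bottle to clear, standing in the other nest of the carrier: round white plastic, closed and rigid, body 50 diameter up to 68, shoulder, grey screw cap 36 diameter from 78 to 100 above its base (total 100); 0.13 to 0.25 kg. Origin at the centre of its underside, z up.
- spill_tray: Grey open tray fixed on the bench, 250 (its x) x 150 (its y), rim 16 high, walls and floor 5 thick, origin at the centre of its underside; may be turned any way. The jar stands at its +x end, the other end is free.
- tray_free_end (a point): Middle of the free end of the spill tray, on its floor (5 above the bench).
- jar: Bystander: round jar with a black lid, 60 diameter, 60 high, at the other end of the spill tray, about 125 from tray_free_end; origin at the centre of its underside.
- bench_bottle: Bystander: a bottle just like the other, but standing on the bench; origin at the centre of its underside.
- tip_box: Bystander: blue box of pipette tips on the bench, 120 x 85 x 54; origin at the centre of its underside.
Mind the look-alikes: they are no part of the job. What is shaped like the microplate but turquoise is not meant.

How it is judged (in metres and radians):
On the way:
1. the bottle stands released in the spill tray while the carrier is still out (x of bottle in the frame of spill_tray between -0.115 and 0.115 m and y of bottle in the frame of spill_tray between -0.065 and 0.065 m and z of bottle in the frame of spill_tray below 0.012 m and angle between bottle's own z axis and vertical below 0.12 rad and linear speed of bottle below 0.03 m/s and contact force between bottle and the fingers below 0.1 N and value of joint carrier above 0.12 m), for 0.2 s.
At the end, for the whole second after the job is handed in: The carrier is home to within 8 mm, the microplate lies flat in it, and the bottle stands upright (within 7 degrees), at rest on the floor of the spill tray (x of bottle in the frame of spill_tray between -0.115 and 0.115 m and y of bottle in the frame of spill_tray between -0.065 and 0.065 m and z of bottle in the frame of spill_tray below 0.012 m and angle between bottle's own z axis and vertical below 0.12 rad and linear speed of bottle below 0.03 m/s and z of microplate in the frame of carrier_floor below 0.006 m and angle between microplate's own z axis and vertical below 0.1 rad and value of joint carrier below 0.008 m); the robot touches nothing.
It fails at once if the bottle is tipped over (more than 35 degrees) (angle between bottle's own z axis and vertical above 0.6 rad).
It fails at once if the bottle is dropped: it falls freely above the spill tray with its base more than 30 mm above the bench (horizontal distance between bottle and spill_tray below 0.14 m and height (world z) of bottle above 0.03 m and contact force between bottle and anything else below 0.01 N).
It fails at once if the microplate leaves the carrier or is tipped (more than 17 degrees) (z of microplate in the frame of carrier_floor above 0.03 m or angle between microplate's own z axis and vertical above 0.3 rad).
It fails at once if the jar is shifted by more than 30 mm or tipped (distance of jar from where it was at the start of the episode above 0.03 m or angle between jar's own z axis and vertical above 0.3 rad).
It fails at once if the other bottle or the tip box is shifted by more than 30 mm or tipped (distance of any of bench_bottle, tip_box from where it was at the start of the episode above 0.03 m or angle between any of bench_bottle, tip_box's own z axis and vertical above 0.3 rad).
It also fails if it takes over 56 s, if anything falls off the work surface, if the arm or the gripper's body presses on something with over 40 N, if the wrist force passes 120 N, or if a joint passes its speed limit or range.

## Working session

There is one attempt and no reset: what is moved stays moved. The work goes in short steps, each a Python script; the robot and the scene stay as the last script left them, time stands still between calls to the robot, and variables do not carry over. Pictures are saved under pics/ and viewed, and the job is handed in when it is done.

```bash
ls; mkdir -p pics; python3 - <<'E'
from bench import bot,imaging
import cv2
print(bot.get_state()['t'])
for n in ["scene","side","wrist"]:
    m=imaging.camera_model(n);print(n,m)
    cv2.imwrite(f"pics/{n}0.png",imaging.capture(n))
E
```

```text
pics
0.0
scene {'K': array([[417.64932291,   0.        , 257.41129648],
       [  0.        , 417.64932291, 192.56982045],
       [  0.        ,   0.        ,   1.        ]]), 'position': array([ 947.95711741, -558.0972647 , 1192.9645396 ]), 'rotation': array([ 0.6244309 , -0.01092893,  0.65266814])}
side {'K': array([[477.04800788,   0.        , 267.07815679],
       [  0.        , 477.04800788, 195.7447293 ],
       [  0.        ,   0.        ,   1.        ]]), 'position': array([-223.00536085,  949.07570107,  925.82399341]), 'rotation': array([ 0.92451403, -0.02014034, -2.43758442])}
wrist {'K': array([[331.15708783,   0.        , 258.03316632],
       [  0.        , 331.15708783, 194.70367613],
       [  0.        ,   0.        ,   1.        ]]), 'position': array([549.4337856 ,  75.82096267, 373.03327819]), 'rotation': array([-2.99727225e-01,  1.69715938e-03, -2.43245898e-04])}
```

View pics/scene0.png

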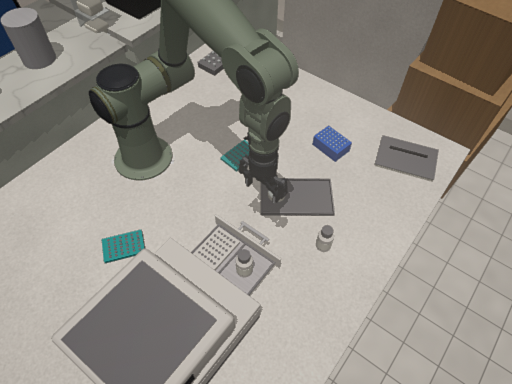

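View pics/side0.png

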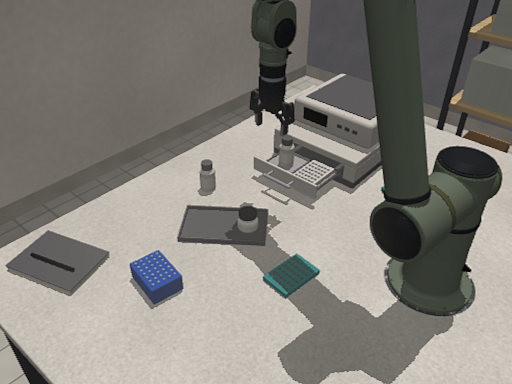

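View pics/wrist0.png

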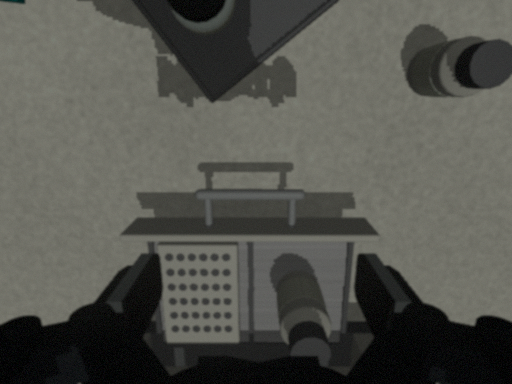

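```bash
cat > h.py <<'E'
import numpy as np,cv2
from scipy.spatial.transform import Rotation as R
from bench import bot,imaging,solve_ik
def ray(m,uv):
    K=m['K'];u,v=uv
    d=np.array([(u-K[0,2])/K[0,0],-(v-K[1,2])/K[1,1],-1.])
    return np.array(m['position']),R.from_euler('xyz',m['rotation']).apply(d)
def plane(m,uv,z):
    p,d=ray(m,uv);return p+d*(z-p[2])/d[2]
def proj(m,X):
    c=R.from_euler('xyz',m['rotation']).inv().apply(np.array(X)-m['position'])
    K=m['K'];return K[0,0]*c[0]/-c[2]+K[0,2],K[1,1]*-c[1]/-c[2]+K[1,2]
def tri(l):
    A=np.zeros((3,3));b=np.zeros(3)
    for m,uv in l:
        p,d=ray(m,uv);d=d/np.linalg.norm(d);P=np.eye(3)-np.outer(d,d);A+=P;b+=P@p
    return np.linalg.solve(A,b)
E
python3 - <<'E'
from h import *
S=imaging.camera_model('scene');D=imaging.camera_model('side')
for m in(S,D):print(proj(m,[550,0,231]),proj(m,[0,0,0]))
print('cap', tri([(S,(244,256)),(D,(288,140))]), plane(S,(244,256),140),plane(D,(288,140),140))
a=cv2.imread('pics/scene0.png')[160:300,180:350];cv2.imwrite('pics/s1.png',cv2.resize(a,None,fx=4.5,fy=4,interpolation=cv2.INTER_CUBIC))
a=cv2.imread('pics/side0.png')[120:260,160:350];cv2.imwrite('pics/d1.png',cv2.resize(a,None,fx=4,fy=4,interpolation=cv2.INTER_CUBIC))
E
```

```text
(np.float64(261.74624513163997), np.float64(194.94410292795496)) (np.float64(143.0345337951698), np.float64(157.22207507474369))
(np.float64(270.8693799895678), np.float64(133.53369412981624)) (np.float64(428.776291337728), np.float64(280.6627362538891))
cap [ 594.81207948 -142.28551234  129.87903181] [ 599.5517823  -145.21101806  140.        ] [ 583.09408053 -129.50857615  140.        ]
```

View pics/s1.png

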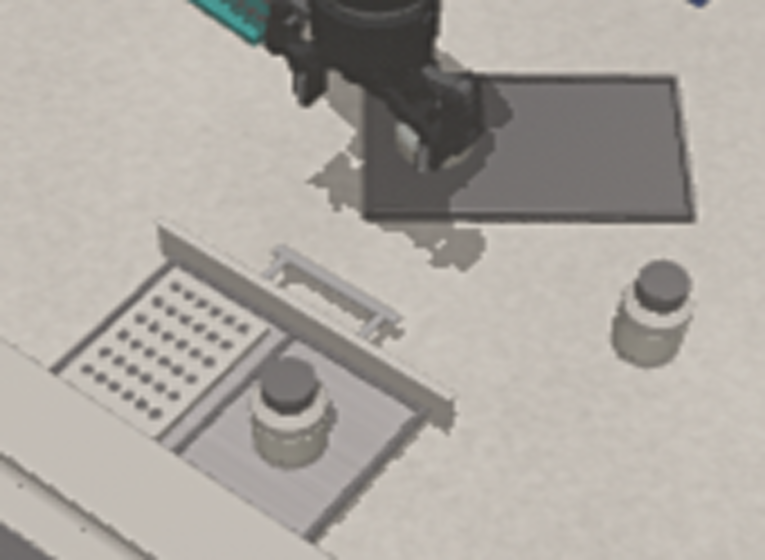

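View pics/d1.png

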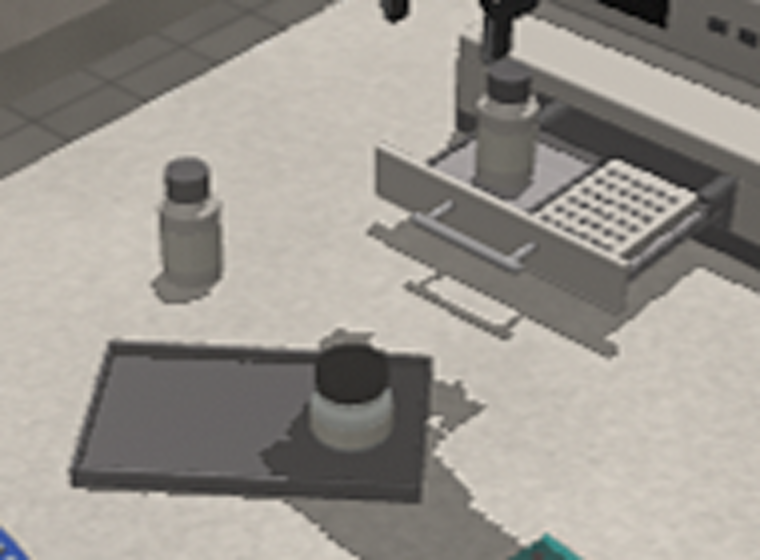

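```bash
python3 - <<'E'
from h import *
np.set_printoptions(precision=1,suppress=True)
S=imaging.camera_model('scene');D=imaging.camera_model('side');W=imaging.camera_model('wrist')
s=lambda x,y:(180+x/4.5,160+y/4)
d=lambda x,y:(160+x/4,120+y/4)
for n,z,ps,pd in [('cap',140,(289,374),(508,77)),('pL',76,(160,228),(630,262)),('pR',76,(455,405),(377,148)),
 ('t1',16,(675,77),(72,482)),('t2',16,(693,217),(110,342)),('t3',16,(365,215),(432,355)),('t4',16,(365,75),(418,498)),
 ('benchcap',100,(663,277),(187,167)),('jar',60,(430,140),(353,363)),('han L',55,(282,250),(520,262)),('han R',55,(398,322),(418,215))]:
    a=s(*ps);b=d(*pd);print(n,tri([(S,a),(D,b)]),plane(S,a,z),plane(D,b,z))
for n,uv,z in [('pL',(122,235),76),('pR',(378,235),76),('tray corner',(212,101),16),('hanL',(200,195),55),('hanR',(302,195),55),('benchcap',(490,63),100),('bcapl',(312,348),140)]:
    print(n,plane(W,uv,z))
E
```

```text
cap [ 593.4 -137.1  135.5] [ 595.2 -138.7  140. ] [ 588.5 -131.1  140. ]
pL [417.6 -67.2  71.2] [422.1 -67.9  76. ] [412.1 -63.4  76. ]
pR [672.6 -63.9  67.8] [675.6 -66.6  76. ] [662.9 -55.   76. ]
t1 [607.3 336.1   4.4] [611.8 328.8  16. ] [595.1 343.   16. ]
t2 [699.4 213.9  10.2] [700.5 210.1  16. ] [693.6 218.5  16. ]
t3 [503.4  63.   11.9] [506.   61.7  16. ] [499.   66.1  16. ]
t4 [411.1 186.1   5.2] [416.6 179.8  16. ] [403.1 194.6  16. ]
benchcap [730.3  95.6 100.5] [730.5  96.2 100. ] [730.6  95.  100. ]
jar [511.6 138.3  44.4] [515.7 127.3  60. ] [500.7 153.9  60. ]
han L [492.4 -25.   58. ] [494.1 -21.5  55. ] [492.  -30.8  55. ]
han R [596.  -25.3  54.8] [598.2 -23.7  55. ] [593.5 -26.7  55. ]
pL [416.2 -57.2  76. ]
pR [666.  -57.1  76. ]
tray corner [501.2  67.2  16. ]
hanL [490.6 -22.8  55. ]
hanR [593.2 -22.8  55. ]
benchcap [727.2  97.3 100. ]
bcapl [ 595.5 -134.2  140. ]
```

```bash
python3 - <<'E'
from h import *
print(bot.get_state()['orientation'])
bot.movel([570,-75,245],max_speed=200)
np.save('w.npy',imaging.camera_model('wrist'),allow_pickle=True)
cv2.imwrite('pics/w1.png',imaging.capture('wrist'))
print(bot.get_state()['t'])
a=imaging.capture('side')[120:260,160:350];cv2.imwrite('pics/d2.png',cv2.resize(a,None,fx=4,fy=4))
a=imaging.capture('scene')[120:260,220:360];cv2.imwrite('pics/s2.png',cv2.resize(a,None,fx=4,fy=4))
E
```

```text
[-3.14026078e+00 -1.85523276e-04  1.57078031e+00]
0.7417
```

View pics/w1.png

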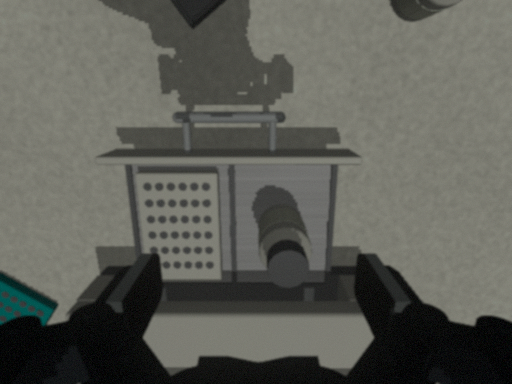

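View pics/s2.png

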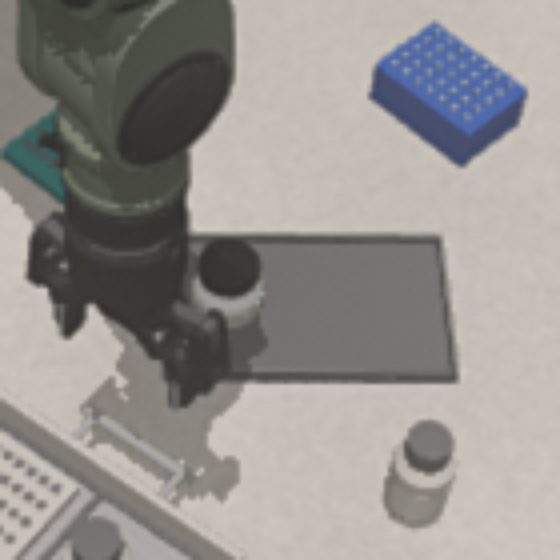

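```bash
python3 - <<'E'
from h import *
np.set_printoptions(precision=1,suppress=True)
W=np.load('w.npy',allow_pickle=True).item();S=imaging.camera_model('scene')
print(W['position'])
for n,uv,z in [('cap',(289,268),140),('capL',(269,268),140),('capR',(309,268),140),('pL',(98,161),76),('pR',(362,161),76),('hL',(175,117),55),('hR',(284,117),55),('plate tl',(138,173),54),('plate br',(221,281),54),('base edge far',(283,187),40)]:
    print(n,plane(W,uv,z))
print('jar',plane(S,(277.5,187),60))
E
python3 - <<'E'
import cv2
a=cv2.imread('pics/w1.png')[180:310,210:350];cv2.imwrite('pics/w1c.png',cv2.resize(a,None,fx=4,fy=4)*2)
E
```

```text
[569.4   0.9 387.1]
cap [ 595.  -139.5  140. ]
capL [ 578.2 -139.5  140. ]
capR [ 611.7 -139.5  140. ]
pL [416.4 -61.2  76. ]
pR [668.1 -61.4  76. ]
hL [487.8 -21.7  55. ]
hR [594.5 -21.8  55. ]
plate tl [445.1 -78.2  54. ]
plate br [ 526.5 -205.    54. ]
base edge far [596.1 -97.2  40. ]
jar [501.4 158.2  60. ]
```

View pics/w1c.png

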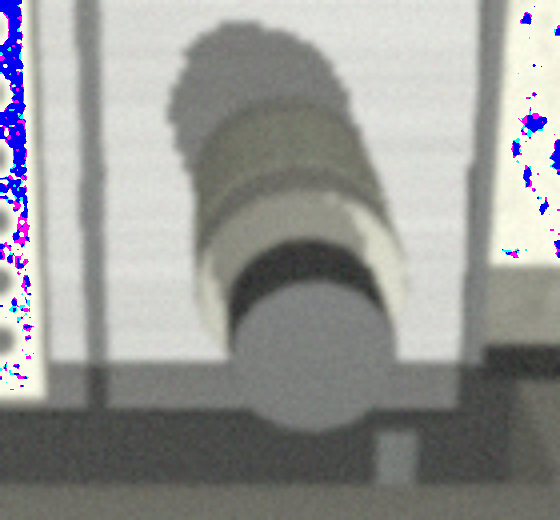

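```bash
python3 - <<'E'
from h import *
O=[np.pi,0,np.pi/2]
bot.movel([594.5,-139,215],rot=O,max_speed=150)
print(bot.movel([594.5,-139,73],max_speed=80,threshold=6),bot.get_state()['tcp_pos'])
bot.grip(0.0,35)
s=bot.get_state();print(s['t'],s['opening'],s['contact_force'],s['tcp_pos'])
cv2.imwrite('pics/w2.png',imaging.capture('wrist'))
a=imaging.capture('side')[90:230,220:410];cv2.imwrite('pics/d3.png',cv2.resize(a,None,fx=4,fy=4))
E
```

```text
False [ 594.86116535 -139.10582589   73.50261854]
3.85 0.5749573496839302 [-0.92810979 -0.05104829  2.84930784] [ 594.587708   -139.10008988   73.38730083]
```

View pics/d3.png

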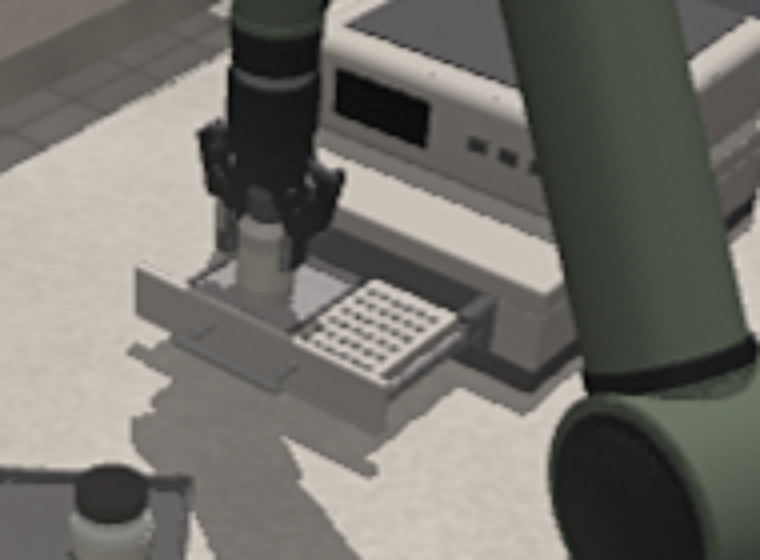

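View pics/w2.png

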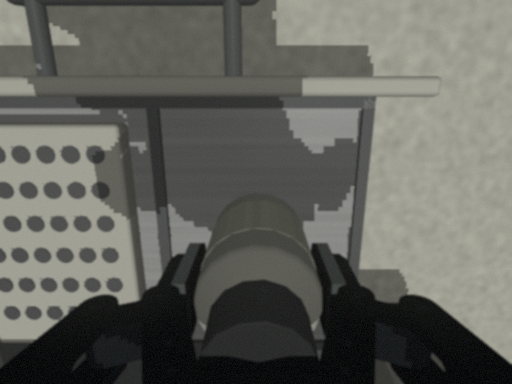

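```bash
python3 - <<'E'
from h import *
bot.movel([594.5,-139,155],max_speed=80)
s=bot.get_state();print(s['t'],s['opening'],s['contact_force'])
bot.movel([604,238,155],max_speed=130)
cv2.imwrite('pics/w3.png',imaging.capture('wrist'))
a=imaging.capture('side')[90:260,160:350];cv2.imwrite('pics/d4.png',cv2.resize(a,None,fx=3.5,fy=3.5))
a=imaging.capture('scene')[110:280,220:360];cv2.imwrite('pics/s4.png',cv2.resize(a,None,fx=3.5,fy=3.5))
s=bot.get_state();print(s['t'],s['opening'],s['contact_force'])
E
```

```text
5.125 0.5679877622689479 [-0.18672503  0.04380394 -1.8950118 ]
8.325 0.5713033188761983 [ 0.28161939 -0.45552041 -2.20348242]
```

View pics/d4.png

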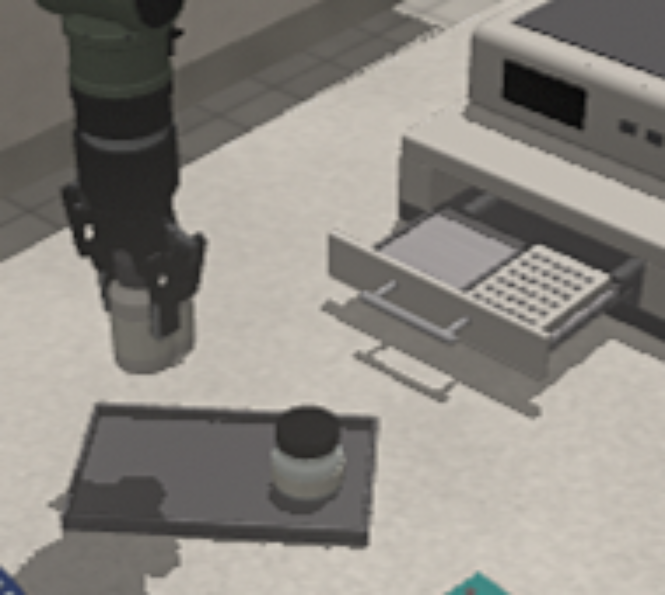

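View pics/w3.png

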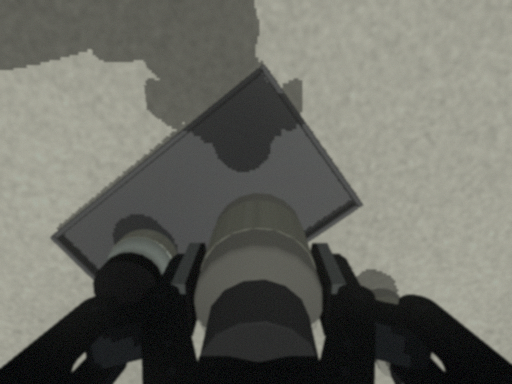

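View pics/s4.png

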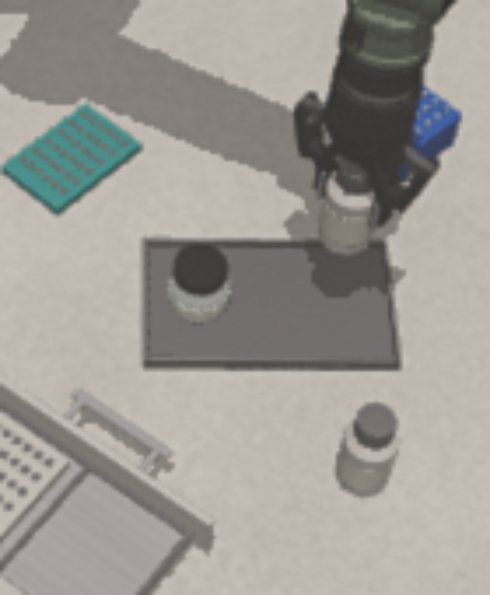

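```bash
python3 - <<'E'
from h import *
np.set_printoptions(precision=1,suppress=True)
W=imaging.camera_model('wrist')
p=[plane(W,uv,16) for uv in [(262,65),(360,204),(52,238)]]
print(p, np.linalg.norm(p[0]-p[1]),np.linalg.norm(p[0]-p[2]))
c=(p[1]+p[2])/2;ex=(p[2]-p[0])/np.linalg.norm(p[2]-p[0]);print(c,ex,c-62*ex)
E
```

```text
[array([606.9, 334.2,  16. ]), array([695.2, 217.7,  16. ]), array([412.6, 184.6,  16. ])] 146.19089418681702 245.23855910113824
[553.9 201.1  16. ] [-0.8 -0.6  0. ] [603. 239.  16.]
```

The three camera views agree on the free end at (603, 239). Next I lower the bottle there.

```bash
python3 - <<'E'
from h import *
bot.movel([603,239,60],max_speed=90)
r=bot.movel([603,239,35],max_speed=20,threshold=3)
s=bot.get_state();print(r,s['t'],s['opening'],s['contact_force'],s['tcp_pos'])
a=imaging.capture('side')[120:260,160:350];cv2.imwrite('pics/d5.png',cv2.resize(a,None,fx=4,fy=4))
E
```

```text
True 10.5167 0.5674603534546094 [-0.29120853 -0.60899568  4.93523084] [602.81821949 238.94843792  38.40508195]
```

View pics/d5.png

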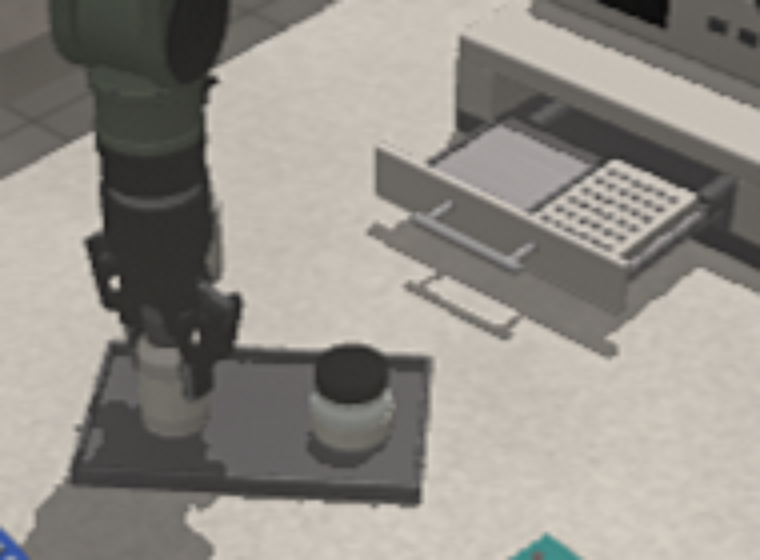

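```bash
python3 - <<'E'
from h import *
bot.grip(1.0)
bot.dwell(0.5)
bot.movel([603,239,175],max_speed=90)
s=bot.get_state();print(s['t'],s['opening'],s['contact_force'],s['tcp_pos'])
bot.movel([543,60,200],max_speed=160)
bot.grip(0.0)
np.save('w4.npy',imaging.camera_model('wrist'),allow_pickle=True)
cv2.imwrite('pics/w4.png',imaging.capture('wrist'))
a=imaging.capture('side')[120:260,160:350];cv2.imwrite('pics/d6.png',cv2.resize(a,None,fx=4,fy=4))
a=imaging.capture('scene')[110:280,220:360];cv2.imwrite('pics/s6.png',cv2.resize(a,None,fx=3.5,fy=3.5))
E
```

```text
13.2083 1.0001452848302734 [ 0.77735882 -0.3609875   0.28465311] [602.57662006 238.87192003 174.26367023]
```

View pics/d6.png

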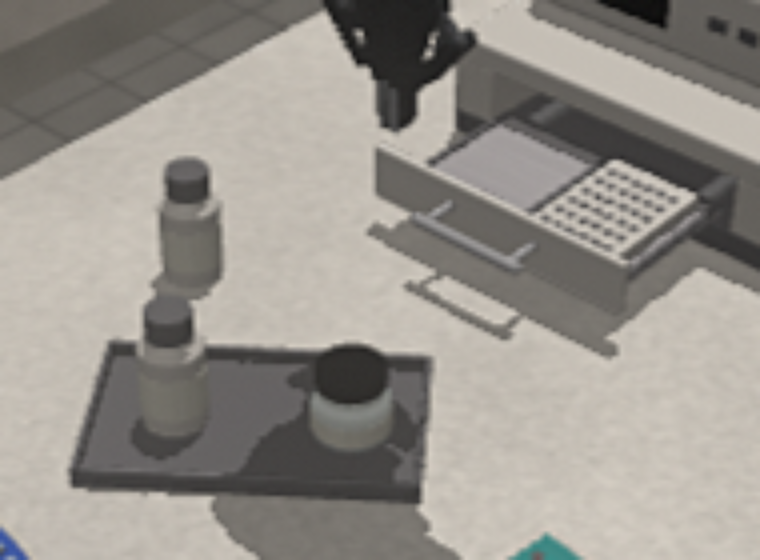

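View pics/s6.png

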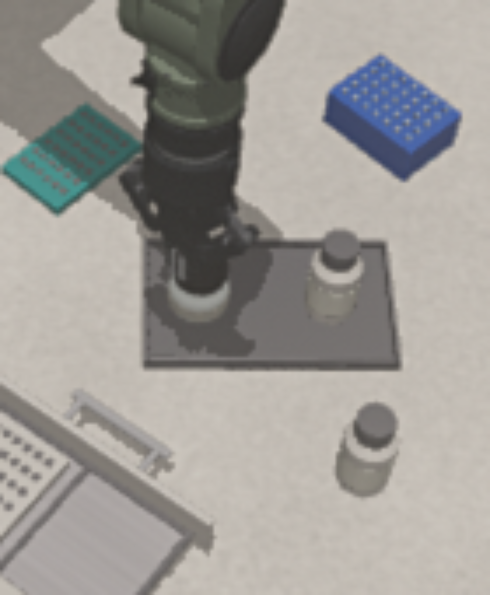

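View pics/w4.png

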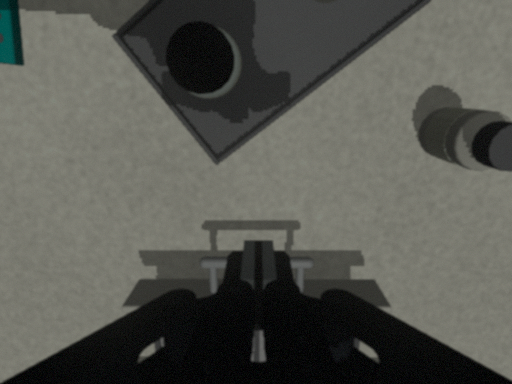

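```bash
python3 - <<'E'
from h import *
bot.movel([542,30,120],max_speed=150)
bot.movel([542,30,42],max_speed=90)
print(bot.movel([542,-5,42],max_speed=40,threshold=8))
def st():
    s=bot.get_state();print(s['t'],s['contact_force'].round(2) if hasattr(s['contact_force'],'round') else s['contact_force'],s['tcp_pos'])
st()
print(bot.movel([542,-115,42],max_speed=50,threshold=15));st()
a=imaging.capture('side')[70:230,240:430];cv2.imwrite('pics/d7.png',cv2.resize(a,None,fx=4,fy=3.7))
E
```

```text
False
18.225 [ 0.28 -0.31  0.87] [541.97273062  -4.82688565  41.98107373]
False
20.575 [-0.38  1.01  0.61] [ 541.98600094 -115.00403615   41.99609622]
```

View pics/d7.png

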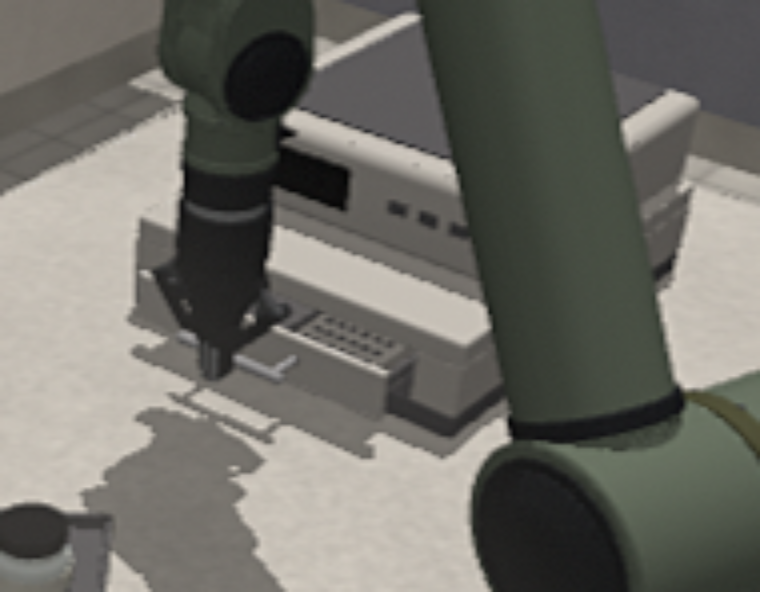

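The carrier is moving in with the plate flat, so I'll push slowly to the stop.

```bash
python3 - <<'E'
from h import *
def st():
    s=bot.get_state();print(round(s['t'],2),np.round(s['contact_force'],2),np.round(s['tcp_pos'],1))
print(bot.movel([542,-180,42],max_speed=25,threshold=12));st()
bot.dwell(0.2);st()
a=imaging.capture('side')[70:230,240:430];cv2.imwrite('pics/d8.png',cv2.resize(a,None,fx=4,fy=3.7))
E
```

```text
True
22.23 [1.04 1.12 0.66] [ 541.6 -154.7   41.6]
22.43 [-0.35 -0.44  0.21] [ 540.9 -154.3   41. ]
```

View pics/d8.png

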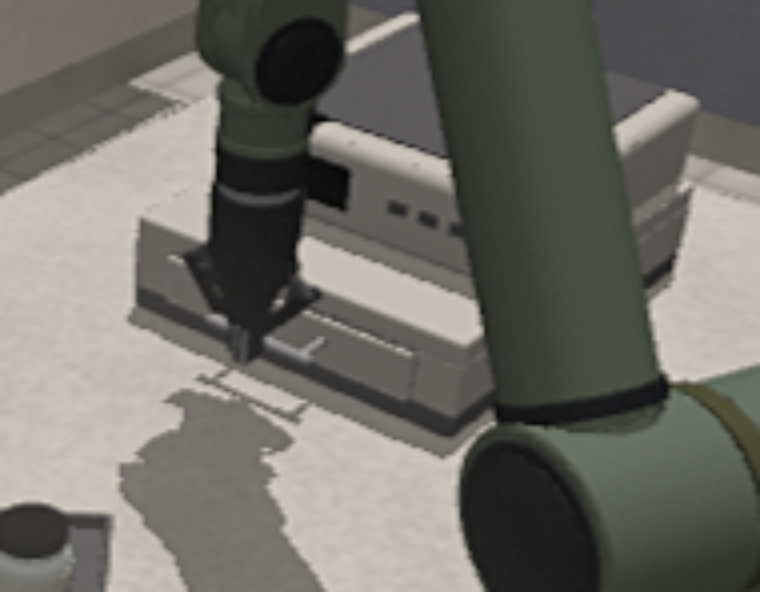

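```bash
python3 - <<'E'
from h import *
def st():
    s=bot.get_state();print(round(s['t'],2),np.round(s['contact_force'],2),np.round(s['tcp_pos'],1))
print(bot.movel([542,-168,42],max_speed=12,threshold=15));st()
bot.movel([542,-120,42],max_speed=80)
bot.movel([542,0,180],max_speed=150)
bot.movel([560,40,240],max_speed=150)
np.save('w9.npy',imaging.camera_model('wrist'),allow_pickle=True)
cv2.imwrite('pics/w9.png',imaging.capture('wrist'))
a=imaging.capture('side')[90:280,150:420];cv2.imwrite('pics/d9.png',cv2.resize(a,None,fx=2.9,fy=2.9))
a=imaging.capture('scene')[110:300,160:370];cv2.imwrite('pics/s9.png',cv2.resize(a,None,fx=3,fy=3));st()
E
```

```text
True
23.12 [0.48 1.08 1.02] [ 540.5 -154.6   40.7]
25.87 [ 0.51 -1.01  0.01] [559.1  39.5 238.8]
```

View pics/w9.png

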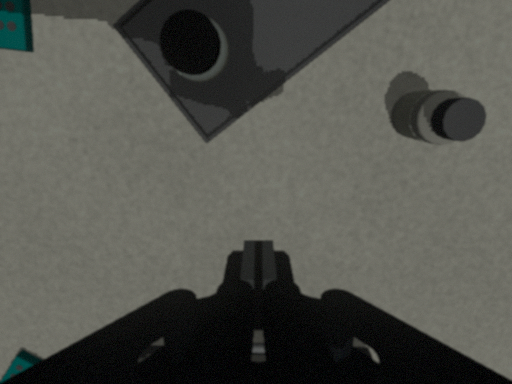

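View pics/d9.png

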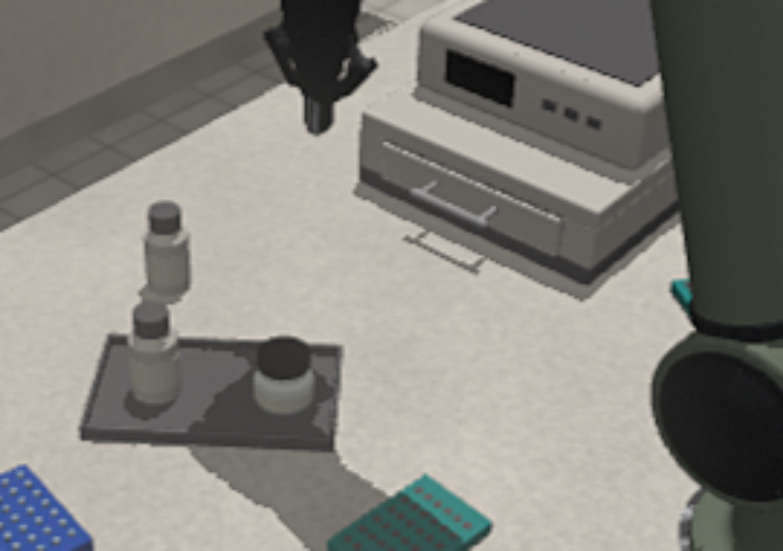

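View pics/s9.png

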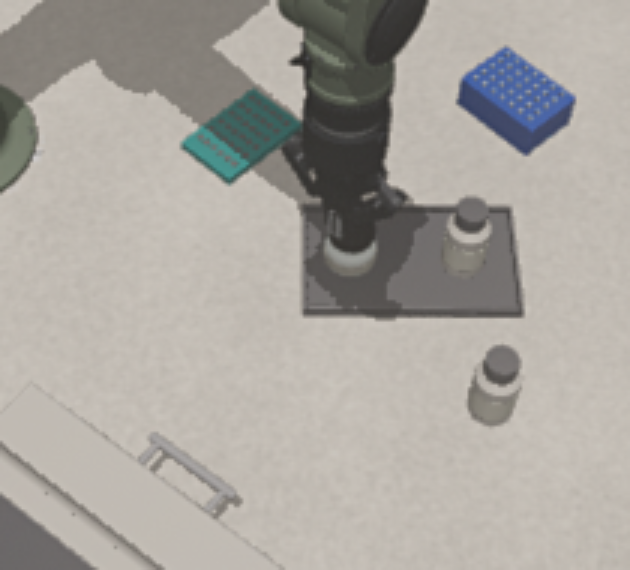

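```bash
python3 - <<'E'
from h import *
np.set_printoptions(precision=1,suppress=True)
S=imaging.camera_model('scene');D=imaging.camera_model('side')
d=lambda x,y:(150+x/2.9,90+y/2.9); s=lambda x,y:(160+x/3,110+y/3)
for n,p,z in [('hL',(490,217),55),('hR',(415,187),55),('houseR',(362,113),102),('houseL',(598,217),102),('panR',(384,143),76),('panL',(559,220),76)]: print(n,plane(D,d(*p),z))
for n,p,z in [('hL',(155,438),55),('hR',(236,498),55),('houseL',(32,385),102),('houseR',(282,570),102)]: print(n,plane(S,s(*p),z))
E
python3 - <<'E'
import cv2
a=cv2.imread('pics/d9.png')[80:320,340:680];cv2.imwrite('pics/d9c.png',cv2.resize(a,None,fx=2.3,fy=2.3))
E
```

```text
hL [ 492.9 -188.1   55. ]
hR [ 596.6 -181.3   55. ]
houseR [ 704.  -210.4  102. ]
houseL [ 366.5 -206.   102. ]
panR [ 666.3 -207.8   76. ]
panL [ 414.5 -207.7   76. ]
hL [ 494.1 -171.7   55. ]
hR [ 599.6 -172.5   55. ]
houseL [ 378.  -218.1  102. ]
houseR [ 691.1 -217.7  102. ]
```

View pics/d9c.png

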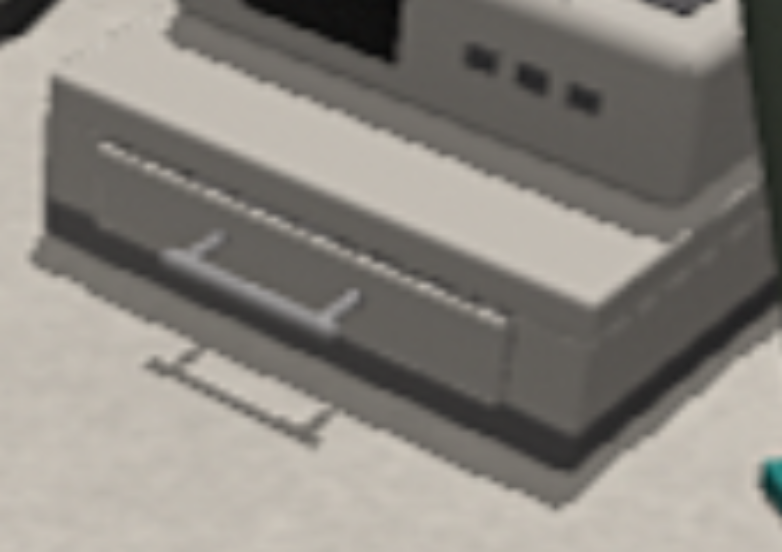

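```bash
python3 - <<'E'
from bench import bot
print(bot.sign_off())
E
```

```text
the job is handed in; nothing more can be done
None
```

I took the bottle off the carrier, stood it in the spill tray, and pushed the carrier home. I handed the job in at about 26 s of the 56 s allowed. The hand-in gives no verdict.

- **Bottle:** I gripped it by the body and lowered it onto the free end of the tray at about (603, 239). The descent stopped on contact at the expected height, and I let go while the carrier was still out. The later pictures show it upright in the tray.
- **Carrier:** I pushed the handle with closed fingers, and two pushes both stopped firmly at the same point. In the scene view the handle is about 45 mm in front of the housing, against 43 mm when fully home, which is within measuring error. The side view disagreed: it gave only 22–25 mm, which is not possible. That camera also missed by up to about 15 mm on other points, so I relied on the stop and the scene view.
- **Microplate:** It lay flat in its nest in the last view before the slot hid it. I could not see it once the carrier was home.
- **Bystanders:** The jar, the other bottle and the tip box look unmoved in the last pictures, and the arm ended clear of everything.

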